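# Open the bayonet filter holder of a suction pump

### The job

Open the inlet filter holder on the suction pump so that the filter can be checked: push the blue cover down into its collar against the spring, keep it down while you turn it anticlockwise, roughly a quarter turn, until you feel it come up against its stop, then lift it straight off, and stand it upright, bar on top, on the empty white foam tray. Do not force the cover or let it drop, and leave the box and the bottle beside the work as they are.

Things in the scene. Friction and masses are not known exactly. Their poses are not given: they have to be found in the camera images.
- pump: white wedge-shaped suction pump, fixed to the desk, 190 deep (x) x 150 wide (y) x 156 mm high. Origin: centre of its underside; x to its back, z up. Its front panel rises towards the back at 30 degrees: the panel's outward normal leans 30 degrees from vertical towards the pump's front (-x). A gauge 8 mm high lies on the lower panel.
- holder: grey round filter collar, 69 mm outside diameter, 24 mm out of the sloping panel, part of the pump. Origin: on the collar's axis in the plane of the panel, 20 mm in front of the pump's origin, 101 mm above the desk. z is the collar's axis, pointing out of the panel (30 degrees off vertical); x points up the slope, y as the pump's. Locked, the cover's x lies along the holder's x (red marks).
- catch (a point): the catch inside the collar at its +x side (its twin is at -x): under the ledge a tooth 5 mm deep blocks the lug from turning until the cover is pushed at least 5 mm down along the collar axis; the travel ends at 9 mm. Pushed down, the cover turns only anticlockwise (about holder +z, seen from outside). Axes as the holder's.
- ledge (a point): centre of the ring-shaped ledge inside the collar, 18 to 24 mm above the panel; axes as the holder's. It has two gaps for the lugs, hidden under the cover and at another angle each time. A stop just past each gap ends the turn 65 to 123 degrees from locked: feel for it. Only there, or up to 6 degrees short of it, the lugs are free. Over 0.6 N m against the stop forces it.
- mouth (a point): centre of the collar's mouth, 24 mm out of the panel on its axis; axes as the holder's. A spring under the filter inside pushes the cover outward: 5 N when locked, 12.6 N when pushed 5 mm down, 18.6 N at 9 mm. Over the gaps it raises the freed cover 2 to 3 mm above the locked height by itself. Over 50 N between cover and collar forces it.
- cover: loose blue bayonet cover, 0.08 to 0.17 kg. Origin: centre of the plug's underside; z its axis, outward; x along the bar and lugs. Plug 40 mm diameter, z 0-24; lugs reach 27 mm from the axis at +x and -x, z 2-7, 10 wide; flange 77 diameter, z 24-29, its skirt hanging to z 10 round the collar; grip bar 56 (x) x 14 (y), z 29-63 mm. Locked, the origin is 11 mm out of the panel; side play 1.5 mm.
- bar (a point): the middle of the cover's grip bar, 46 mm above the cover's origin on its axis and 17 mm below the top of the bar; axes as the cover's. Take the bar across its 14 mm thickness (cover's y).
- foam_tray: empty white foam tray, fixed to the desk, 188 (x) x 144 (y) x 30 mm high. Origin: centre of its underside. Its top, 30 mm up, is firm and level over the tray's y from -43 to +72 mm and x from -94 to +94 mm; beyond that, along the -y edge, there are holes. The lifted cover stands upright here on its plug.
- strip_bottle: bystander: white bottle with black cap, 50 mm diameter, 133 mm high, loose; origin at the centre of its underside
- teal_box: bystander: small box with teal top, 66 x 70 x 46 mm, loose; origin at the centre of its underside

How it is judged:
By the outcome, as a careful person would: the job done as asked, in the order asked, and still so for the second after the job is handed in, with the robot touching nothing.
It also fails if it takes over 54 s, if anything falls off the work surface, if the arm or the gripper's body presses on something with over 40 N, if the wrist force passes 120 N, or if a joint passes its speed limit or range.

### The arm

A 6-joint arm with a two-finger parallel gripper is mounted at the origin on a cart in front of the work surface, level with it; the furniture and walls round the work are solid. World frame = base frame: x ahead of the robot, y to its left, z up, the work surface at z = 0. Lengths are in m, angles in rad, forces in N, time in s.
With the tool pointing down it reaches from about 0.25 to 0.775 m from the base axis. Payload 4 kg.
Tool frame: the origin (TCP) lies between the finger pads; the fingertips stand 17 mm ahead of it and the grasp point (between the pads) lies 2 mm behind it; x points along the fingers, y is the direction in which the jaws open and shut, and the axes are right-handed (so a half turn about x gives the same grasp; the last joint's range is limited). The gripper opens to 94 mm and grips with 3 to 60 N. Pads are 16 mm wide; open, the fingers measure 119 mm over their backs; the gripper's body (75 mm by 177 mm) begins 78 mm behind the grasp point.
Start: joints at [-1.334, 0.087, 1.371, -0, 1.684, -0.103], TCP at [0.183, -0.519, 0.223] pointing down, gripper open.
Joint ranges: [-3.1, 3.1], [-0.76, 2.03], [0.27, 2.55], [-1.08, 4.22], [0.17, 2.65], [-2.57, 2.57]. Speed limits (rad/s): [2.79, 2.79, 3.14, 3.14, 3.14, 3.14].

### API

Orientations are given as a unit quaternion [w, x, y, z].
In Python, from station import * gives the robot as it stands.
- The arm moves only by the shell command python3 -m pendant 'ROWS' [OPENING]. ROWS is JSON, a list of rows, each a list of 6 numbers: the shift along the tool's x, y, z in m, then the turn, a rotation vector about the tool's x, y, z in rad. In form: [[x, y, z, rx, ry, rz], ...]. A call has 1 to 8 rows; each row is the pose to reach, as a shift and turn from the pose commanded when the call began, along the tool's axes at that moment; what a row does not reach only later rows make up. A row lasts 1/8 s, in which the tool goes at most 62.5 mm and 10.7 degrees, less where a joint would pass 70% of its speed; a pose out of reach is approached as far as the arm can. A call with a gripper value outside its range is refused whole. OPENING is the opening, from -1 (shut) to 1 (fully open), set as the call begins (- or left out, the last holds). The fingers move at their own pace and stop on an object; the grip force is fixed at half the most. Time passes only in rows, so rows that repeat a pose let the fingers close. It gives the time, the measured TCP pose, the force and the opening at its end, in the units of the state.
- sense(): the state, without advancing time (a new reading comes with each control period).
- snapshot(name): name is "side" or "top"; returns a dict with "frame" (384x512x3 uint8, red, green, blue), "vfov" (degrees; the focal length in pixels is half the picture's height over the tangent of half this angle, whatever the lens; pixels are square), "cx", "cy" (the principal point, pixels), "dist_coeffs" ([k1, k2, p1, p2, k3] as OpenCV has them; the pictures are not rectified), "R" (3x3) and "t" (3): a world point X has camera coordinates R X + t. Camera axes: x right, y down, z forward; pixel columns grow to the right and rows downward; lengths in m; the calibration is good to about 2 mm. A picture is of the moment at which its call begins. There is no depth.
- hand_in(): hands the job in, once; it reports no verdict.
The state is a dict: "time": time; "q": joint angles; "qvel": joint speeds; "tau": joint torques, N m; "position": TCP position; "orientation": TCP orientation; "contact_force": force on the tool from outside, world axes, zero at the start; "moment": the same for the moment, N m; "finger_gap": opening from 0.0 (shut) to 1.0 (fully open).
Only numpy, scipy, OpenCV 4.12 (cv2) and the standard library are available. Lean on these libraries where they do the work, as an engineer would, in place of code of your own. Each camera call takes 0.05 s, during which the arm holds its last target.

## Working session

There is one attempt and no reset: what is moved stays moved. The work goes in short steps, Python scripts to look and compute and a shell command to move; the robot and the scene stay as the last step left them, time stands still between calls to the robot, and variables do not carry over. Pictures are saved under pics/ and viewed, and the job is handed in when it is done.

```bash
mkdir -p pics; ls
python3 - <<'E'
from station import *
import cv2, pickle
s=sense(); print(s)
for n in("side","top"):
    d=snapshot(n); pickle.dump(d,open(n+'0.pkl','wb'))
    cv2.imwrite(f'pics/{n}0.png',cv2.cvtColor(d['frame'],cv2.COLOR_RGB2BGR)); print({k:v for k,v in d.items() if k!='frame'})
E
```

```text
pics
{'time': 0.0, 'q': array([-1.33406954e+00,  8.79324833e-02,  1.37223502e+00,  8.26796868e-06,
        1.68360277e+00, -1.03102622e-01]), 'qvel': array([ 0.00107872,  0.00024133,  0.00050672,  0.00085432,  0.00135149,
       -0.00139609]), 'tau': array([-7.54360535e-04, -3.40179384e+01, -3.02429330e+01,  7.16617168e-02,
        3.28541617e-02, -1.50255682e-04]), 'position': array([ 0.183206  , -0.51804869,  0.22132621]), 'orientation': array([-0.11880241, -0.6968749 , -0.12033917,  0.69697191]), 'contact_force': array([-0.24470066,  0.3577635 , -0.25407103]), 'moment': array([-0.01006387,  0.01804451,  0.04627771]), 'finger_gap': 0.999553062024318}
{'vfov': 45.903931966083725, 'cx': 250.39583989686648, 'cy': 197.3622507932264, 'dist_coeffs': array([-0.11671212,  0.        ,  0.        ,  0.        ,  0.        ]), 'R': array([[ 0.99918744,  0.03834185, -0.01242434],
       [ 0.00332462, -0.385617  , -0.92265296],
       [-0.04016726,  0.92186194, -0.38543113]]), 't': array([-0.53375874,  0.05891056,  1.3471766 ])}
{'vfov': 57.647693911373544, 'cx': 255.931053301681, 'cy': 188.10719201998742, 'dist_coeffs': array([-0.00411527,  0.        ,  0.        ,  0.        ,  0.        ]), 'R': array([[ 0.01147767, -0.99989712,  0.00860287],
       [-0.9875719 , -0.01268402, -0.15665522],
       [ 0.15674823, -0.00669792, -0.98761588]]), 't': array([-0.09676749,  0.52763158,  0.9300627 ])}
```

View pics/side0.png

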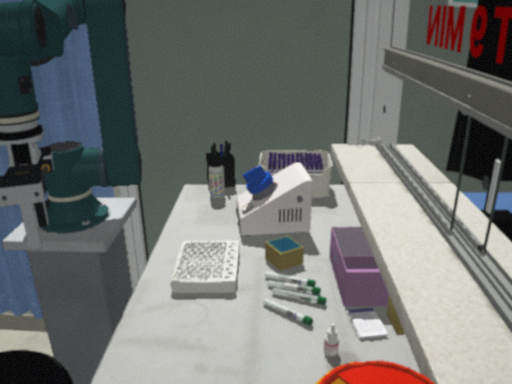

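View pics/top0.png

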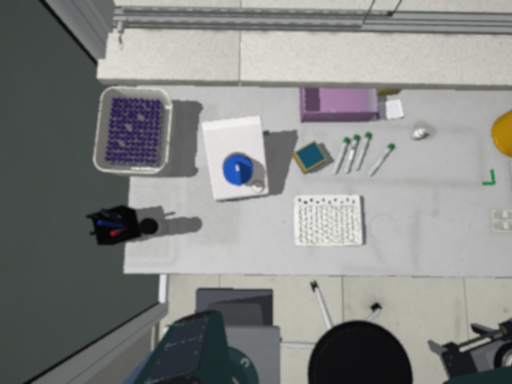

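```bash
cat > h.py <<'E'
import numpy as np, cv2, pickle
def K(d):
    f=d['frame'].shape[0]/2/np.tan(np.radians(d['vfov'])/2)
    return np.array([[f,0,d['cx']],[0,f,d['cy']],[0,0,1.]])
def ray(d,px):
    p=cv2.undistortPoints(np.array([[px]],float),K(d),d['dist_coeffs'])[0,0]
    v=d['R'].T@np.array([p[0],p[1],1]); return -d['R'].T@d['t'], v/np.linalg.norm(v)
def onz(d,px,z):
    c,v=ray(d,px); return c+v*(z-c[2])/v[2]
def proj(d,X):
    r,_=cv2.Rodrigues(d['R']); return cv2.projectPoints(np.atleast_2d(X).astype(float),r,d['t'],K(d),d['dist_coeffs'])[0][:,0]
def two(d1,p1,d2,p2):
    c1,v1=ray(d1,p1);c2,v2=ray(d2,p2)
    A=np.stack([v1,-v2],1);s=np.linalg.lstsq(A,c2-c1,rcond=None)[0]
    a=c1+s[0]*v1;b=c2+s[1]*v2
    return (a+b)/2,np.linalg.norm(a-b)
def crop(d,x0,y0,w,h,k,fn):
    im=cv2.cvtColor(d['frame'],cv2.COLOR_RGB2BGR)[y0:y0+h,x0:x0+w]
    cv2.imwrite(fn,cv2.resize(im,None,fx=k,fy=k,interpolation=cv2.INTER_CUBIC))
def ld(n): return pickle.load(open(n,'rb'))
E
python3 - <<'E'
from h import *
t=ld('top0.pkl');s=ld('side0.pkl')
crop(t,190,105,100,100,6,'pics/tp.png'); crop(t,285,185,90,70,8,'pics/tt.png')
crop(s,230,155,100,85,7,'pics/sp.png')
E
```

```text
(no output)
```

View pics/tp.png

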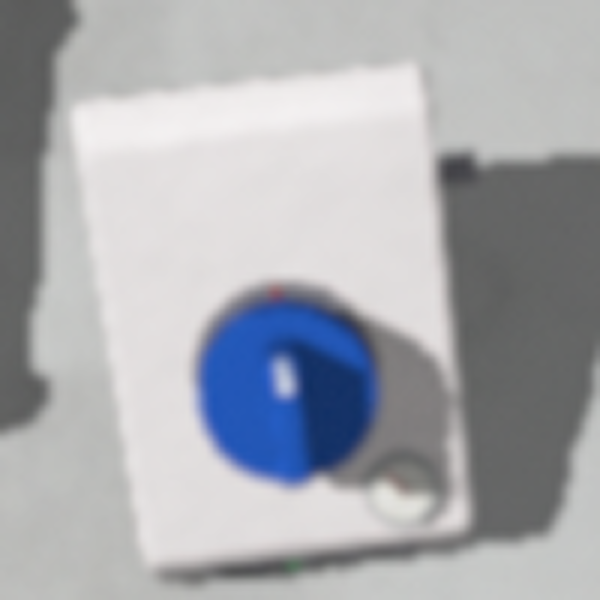

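View pics/tt.png

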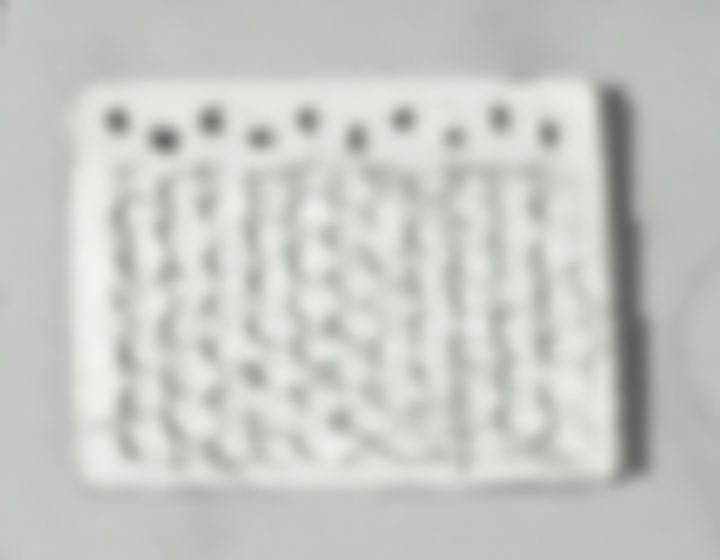

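View pics/sp.png

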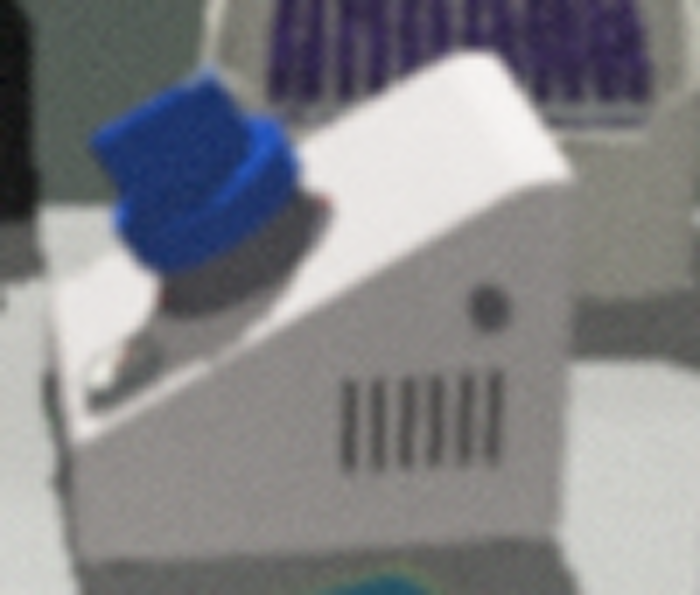

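Run:
```python
from h import *
t=ld('top0.pkl');s=ld('side0.pkl')
def T(x,y): return (190+(x+.5)/6-.5,105+(y+.5)/6-.5)
def S(x,y): return (230+(x+.5)/7-.5,155+(y+.5)/7-.5)
bl=onz(t,T(72,105),.156);br=onz(t,T(418,65),.156);fl=onz(t,T(148,573),.0577);fr=onz(t,T(472,527),.0577)
print(bl,br,fl,fr)
for a,b in((br,bl),(fr,fl)): v=b-a; print('w',np.hypot(*v[:2]),np.degrees(np.arctan2(-v[0],v[1])))
for a,b in((fr,br),(fl,bl)): v=b-a; print('d',np.hypot(*v[:2]),np.degrees(np.arctan2(v[1],v[0])))
c=(bl+br+fl+fr)/4; print('centre',c)
# blue
def blue(d):
    h=cv2.cvtColor(d['frame'],cv2.COLOR_RGB2HSV); m=cv2.inRange(h,(105,140,40),(125,255,255)); n,l,st,ce=cv2.connectedComponentsWithStats(m); return m,st,ce
for n,d in(('t',t),('s',s)):
    m,st,ce=blue(d); print(n,[(list(a),list(b.round(1))) for a,b in zip(st,ce) if a[4]>100][1:])
# red marks
print('red two', two(t,T(277,292),s,S(322,203)))
print('bar top end', two(t,T(285,340),s,S(210,72)))
f=two(t,T(290,482),s,S(95,140)); print('bar front?',f)
# tray
def U(x,y): return (285+(x+.5)/8-.5,185+(y+.5)/8-.5)
q=[onz(t,U(*p),.03) for p in((77,78),(600,82),(615,485),(80,488))]
for p in q: print(p)
print(np.linalg.norm(q[0]-q[1]),np.linalg.norm(q[1]-q[2]),np.mean(q,0))
```

```text
[0.67791757 0.0497697  0.156     ] [ 0.69770309 -0.0958569   0.156     ] [0.49180317 0.02287493 0.0577    ] [ 0.51477327 -0.12408031  0.0577    ]
w 0.1469645332093899 7.737104201792214
w 0.14873960523322927 8.883834295850082
d 0.18509425463658746 8.770748408191606
d 0.18804759657888973 8.22269924764164
centre [ 0.59554927 -0.03682315  0.10685   ]
t [([np.int32(224), np.int32(156), np.int32(29), np.int32(29), np.int32(626)], [np.float64(237.6), np.float64(169.6)]), ([np.int32(97), np.int32(219), np.int32(26), np.int32(8), np.int32(103)], [np.float64(108.0), np.float64(223.3)])]
s [([np.int32(243), np.int32(167), np.int32(29), np.int32(26), np.int32(498)], [np.float64(257.2), np.float64(179.4)])]
red two (array([ 0.6064999 , -0.03645968,  0.12233808]), np.float64(0.0006807795881600355))
bar top end (array([ 0.56721342, -0.04366905,  0.17988048]), np.float64(0.009264746325607457))
bar front? (array([ 0.51848054, -0.04504339,  0.15145511]), np.float64(0.0006496700607353836))
[ 0.5143675  -0.19834843  0.03      ]
[ 0.51527987 -0.38294118  0.03      ]
[ 0.37502924 -0.38322547  0.03      ]
[ 0.37194936 -0.19857914  0.03      ]
0.18459500411611854 0.14025092117120783 [ 0.44415649 -0.29077355  0.03      ]
```

```bash
cat >> h.py <<'E'
def hold(c=(0.5955,-0.0368),yaw=np.radians(8.5)):
    px=np.array([np.cos(yaw),np.sin(yaw),0]); y=np.array([-np.sin(yaw),np.cos(yaw),0])
    a=np.radians(30); ax=np.cos(a)*px+np.array([0,0,np.sin(a)]); az=-np.sin(a)*px+np.array([0,0,np.cos(a)])
    o=np.array([c[0],c[1],0.101])-0.02*px
    return o,np.stack([ax,y,az],1)
E
cat > ov.py <<'E'
from h import *
import sys
o,R=hold()
for n in('top0','side0'):
    d=ld(n+'.pkl'); k=7
    x0,y0=(190,105) if n[0]=='t' else (230,150)
    im=cv2.cvtColor(d['frame'],cv2.COLOR_RGB2BGR)[y0:y0+85+15,x0:x0+100]; im=cv2.resize(im,None,fx=6,fy=6,interpolation=cv2.INTER_CUBIC)
    def dr(P,c,cl=True):
        p=proj(d,np.array(P)@R.T+o); q=((p-[x0,y0]+.5)*6-.5).round().astype(int); cv2.polylines(im,[q.reshape(-1,1,2)],cl,c,1)
    a=np.linspace(0,2*np.pi,60)
    for r,z in((.0385,.040),(.0345,.0)): dr([[r*np.cos(t),r*np.sin(t),z] for t in a],(0,255,255))
    dr([[x,y,.074] for x,y in((-.028,-.007),(.028,-.007),(.028,.007),(-.028,.007))],(0,255,0))
    dr([[-.086,-.075,0],[.11,-.075,0],[.11,.075,0],[-.086,.075,0]],(0,0,255))
    cv2.imwrite(f'pics/ov_{n}.png',im)
E
python3 ov.py
```

```text
(no output)
```

View pics/ov_top0.png

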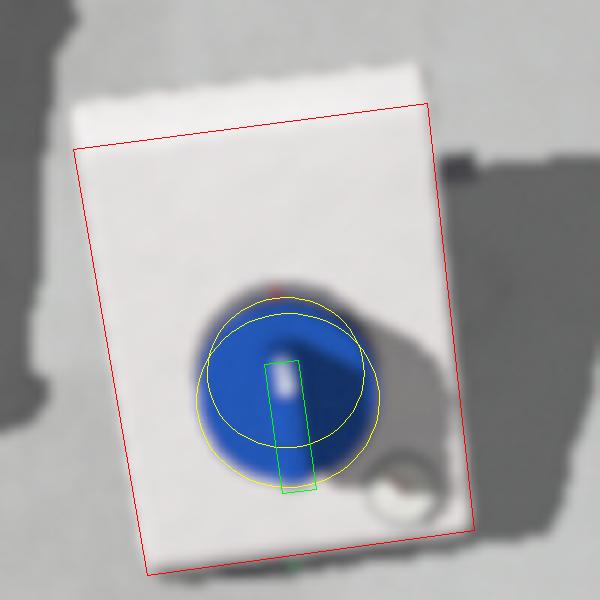

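View pics/ov_side0.png

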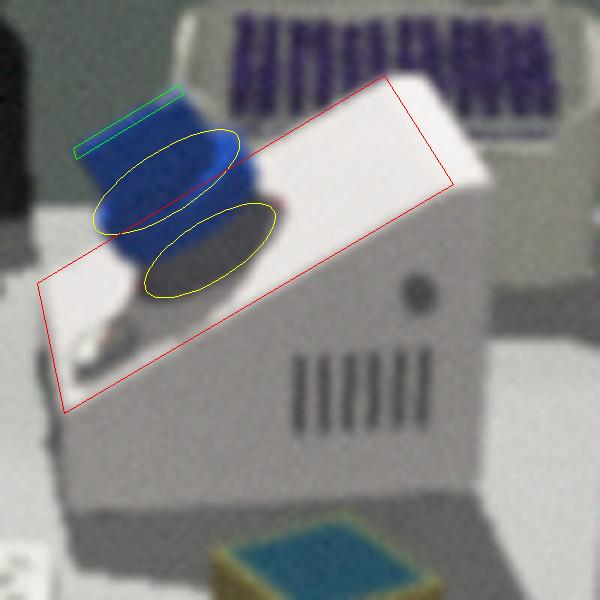

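```bash
sed -i 's/c=(0.5955,-0.0368)/c=(0.5992,-0.0355)/' h.py; python3 ov.py; python3 -c "
import cv2,numpy as np
cv2.imwrite('pics/ov2.png',cv2.resize(np.hstack([cv2.imread('pics/ov_top0.png')[200:600,50:500],cv2.imread('pics/ov_side0.png')[50:450,:450]]),(800,356)))"
```

```text
(no output)
```

View pics/ov2.png

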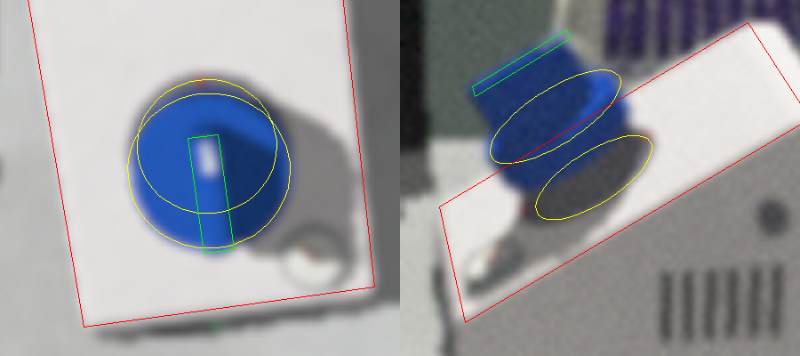

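```bash
cat >> h.py <<'E'
from scipy.spatial.transform import Rotation as Ro
def toolR(s):
    w,x,y,z=s['orientation']; return Ro.from_quat([x,y,z,w]).as_matrix()
def row(s,p,R):
    T=toolR(s); return np.r_[T.T@(np.array(p)-s['position']), Ro.from_matrix(T.T@R).as_rotvec()].round(4)
E
python3 - <<'E'
from station import *
import station; print([n for n in dir(station) if n[0]!='_'])
from h import *
s=sense(); T=toolR(s); print(T.round(3))
o,R=hold(); h=R[:,2]
for sg in(1,-1):
  G=np.stack([-h,sg*R[:,1],np.cross(-h,sg*R[:,1])],1)
  for z in(.061,.061+.07): print(sg,z,(o+z*h).round(4),row(s,o+z*h,G))
E
```

```text
['IKError', 'hand_in', 'sense', 'snapshot']
[[-0.     0.333 -0.943]
 [ 0.002 -0.943 -0.333]
 [-1.    -0.002 -0.   ]]
1 0.061 [ 0.5493 -0.043   0.1538] [ 0.0683 -0.3258 -0.5035 -2.8555 -0.0763  0.7652]
1 0.131 [ 0.5146 -0.0481  0.2144] [ 0.0077 -0.3326 -0.4691 -2.8555 -0.0763  0.7652]
-1 0.061 [ 0.5493 -0.043   0.1538] [ 0.0683 -0.3258 -0.5035  0.1866  0.522   0.052 ]
-1 0.131 [ 0.5146 -0.0481  0.2144] [ 0.0077 -0.3326 -0.4691  0.1866  0.522   0.052 ]
```

```bash
python3 -m pendant '[[0.0,-0.04,-0.06,0.02,0.06,0.006],[0.001,-0.08,-0.11,0.04,0.12,0.012],[0.002,-0.12,-0.165,0.07,0.19,0.02],[0.003,-0.16,-0.22,0.09,0.26,0.026],[0.004,-0.2,-0.275,0.12,0.33,0.033],[0.005,-0.24,-0.33,0.14,0.4,0.04],[0.006,-0.28,-0.385,0.165,0.46,0.046],[0.007,-0.333,-0.44,0.187,0.522,0.052]]' 1
cat > st.py <<'E'
from station import *
from h import *
import sys
s=sense(); o,R=hold(); h=R[:,2]
l=R.T@(s['position']-o); T=R.T@toolR(s)
print('t',round(s['time'],2),'q6',s['q'][5].round(3),'gap',round(s['finger_gap'],3))
print('TCP holder mm',(l*1000).round(1),'jaw angle deg',np.degrees(np.arctan2(-T[0,1]*-1,-T[1,1])).round(1),'toolx in holder',T[:,0].round(3))
print('F holder',(R.T@s['contact_force']).round(2),'M holder',(R.T@s['moment']).round(3))
G=np.stack([-h,-R[:,1],np.cross(-h,-R[:,1])],1)
for z in map(float,sys.argv[1:]): print(z,row(s,o+z*h,G))
E
python3 st.py .131 .061
```

```text
time: 1.1
position: [0.4621, -0.102, 0.2159]
orientation: [0.037, 0.864, 0.063, -0.498]
contact_force: [0.4, -0.3, -0.1]
finger_gap: 1.002
t 1.1 q6 0.807 gap 1.002
TCP holder mm [-51.2 -45.5 162.2] jaw angle deg -0.1 toolx in holder [ 0.002 -0.002 -1.   ]
F holder [ 0.22 -0.33 -0.28] M holder [ 0.029  0.191 -0.026]
0.131 [ 0.0312 -0.0457 -0.051  -0.0013 -0.0022 -0.002 ]
0.061 [ 0.1012 -0.0458 -0.0509 -0.0013 -0.0022 -0.002 ]
```

```bash
python3 -m pendant '[[0.016,-0.023,-0.026,0,0,0],[0.031,-0.0457,-0.051,0,0,0],[0.031,-0.0457,-0.051,0,0,0],[0.031,-0.0457,-0.051,0,0,0]]' 
python3 st.py .131 .061
python3 - <<'E'
from station import *
from h import *
for n in("side","top"):
    d=snapshot(n); pickle.dump(d,open(n+'1.pkl','wb'))
    crop(d,*((180,100) if n=='top' else (210,100)),110,110,5,f'pics/{n}1.png')
a,b=[cv2.imread(f'pics/{n}1.png') for n in('side','top')]
cv2.imwrite('pics/b1.png',cv2.resize(np.hstack([a,b]),(800,400)))
E
```

```text
time: 1.6
position: [0.5134, -0.0497, 0.2141]
orientation: [0.038, 0.863, 0.064, -0.499]
contact_force: [-0.2, -0.3, -0.1]
finger_gap: 1.002
t 1.6 q6 1.008 gap 1.002
TCP holder mm [ -1.5  -1.4 131.5] jaw angle deg 0.0 toolx in holder [-0.001 -0.002 -1.   ]
F holder [-0.32 -0.3   0.03] M holder [0.075 0.247 0.044]
0.131 [ 0.0005 -0.0014 -0.0015  0.0008  0.0012 -0.0016]
0.061 [ 0.0705 -0.0015 -0.0016  0.0008  0.0012 -0.0016]
```

View pics/b1.png

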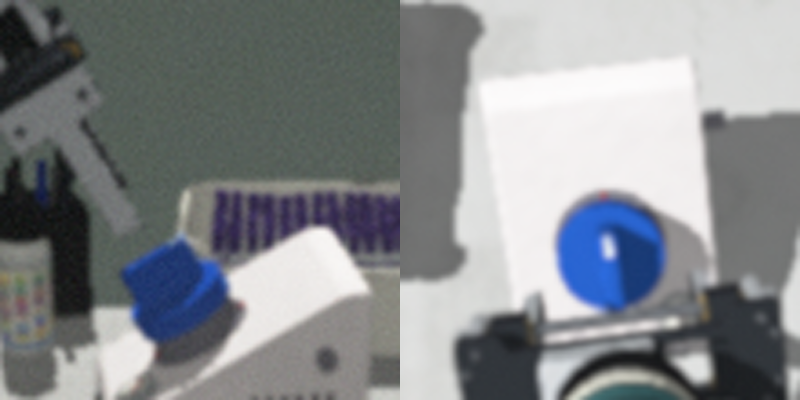

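```bash
python3 -m pendant '[[0.025,-0.0015,-0.0015,0,0,0],[0.05,-0.0015,-0.0015,0,0,0],[0.07,-0.0015,-0.0015,0,0,0],[0.07,-0.0015,-0.0015,0,0,0],[0.07,-0.0015,-0.0015,0,0,0]]' 
python3 st.py .061
python3 - <<'E'
from station import *
from h import *
for n in("side","top"):
    d=snapshot(n); pickle.dump(d,open(n+'1.pkl','wb'))
    crop(d,*((180,100) if n=='top' else (210,130)),110,110,5,f'pics/{n}1.png')
a,b=[cv2.imread(f'pics/{n}1.png') for n in('side','top')]
cv2.imwrite('pics/b2.png',cv2.resize(np.hstack([a,b]),(800,400)))
E
```

```text
time: 2.33
position: [0.5496, -0.0438, 0.1558]
orientation: [0.038, 0.864, 0.063, -0.498]
contact_force: [-0.4, -0.3, 0.5]
finger_gap: 1.001
t 2.33 q6 1.018 gap 1.001
TCP holder mm [ 1.2 -0.9 62.6] jaw angle deg -0.0 toolx in holder [ 0.001 -0.003 -1.   ]
F holder [-0.13 -0.23  0.63] M holder [ 0.033  0.179 -0.   ]
0.061 [ 0.0016 -0.0009  0.0012 -0.0004 -0.0012 -0.003 ]
```

View pics/b2.png

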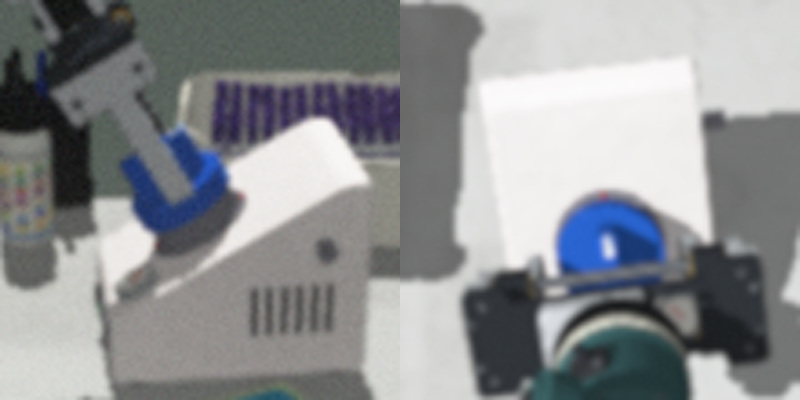

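```bash
python3 -m pendant '[[0.001,-0.001,0.001,0,0,0],[0.001,-0.001,0.001,0,0,0],[0.001,-0.001,0.001,0,0,0],[0.001,-0.001,0.001,0,0,0],[0.001,-0.001,0.001,0,0,0],[0.001,-0.001,0.001,0,0,0],[0.001,-0.001,0.001,0,0,0],[0.001,-0.001,0.001,0,0,0]]' -1
python3 st.py .061
```

```text
time: 3.42
position: [0.5491, -0.042, 0.1535]
orientation: [0.038, 0.864, 0.064, -0.498]
contact_force: [-0.2, -0.2, -0.0]
finger_gap: 0.187
t 3.42 q6 1.019 gap 0.187
TCP holder mm [-0.2  1.  60.8] jaw angle deg 0.0 toolx in holder [ 0.    -0.002 -1.   ]
F holder [-0.17 -0.13  0.09] M holder [ 0.066  0.182 -0.004]
0.061 [-0.0002  0.001  -0.0002  0.0005 -0.0002 -0.0018]
```

```bash
python3 -m pendant '[[0,0,0,0,0,0],[0,0,0,0,0,0],[0,0,0,0,0,0]]' -1
python3 st.py .061
```

```text
time: 3.8
position: [0.5491, -0.0422, 0.1536]
orientation: [0.038, 0.864, 0.063, -0.498]
contact_force: [-0.6, -1.2, -0.6]
finger_gap: 0.142
t 3.8 q6 1.019 gap 0.142
TCP holder mm [-0.1  0.8 60.8] jaw angle deg 0.0 toolx in holder [ 0.    -0.002 -1.   ]
F holder [-0.96 -1.13 -0.1 ] M holder [-0.304  0.169 -0.026]
0.061 [-0.0002  0.0008 -0.0001  0.0006 -0.0003 -0.0024]
```

```bash
python3 -m pendant '[[0.002,0,0,0,0,0],[0.004,0,0,0,0,0],[0.0055,0,0,0,0,0],[0.0055,0,0,0,0,0]]'
python3 st.py .061
```

```text
time: 4.3
position: [0.5515, -0.0419, 0.1497]
orientation: [0.038, 0.864, 0.063, -0.499]
contact_force: [-8.6, -1.9, 7.2]
finger_gap: 0.148
t 4.3 q6 1.019 gap 0.148
TCP holder mm [-0.   0.8 56.2] jaw angle deg 0.1 toolx in holder [-0.    -0.003 -1.   ]
F holder [-3.94 -0.58 10.64] M holder [-0.165  1.076 -0.035]
0.061 [-0.0048  0.0008 -0.      0.0013  0.0002 -0.0025]
```

```bash
python3 -m pendant '[[0.0015,0,0,0,0,0],[0.003,0,0,0,0,0],[0.003,0,0,0,0,0]]'
python3 st.py .061
```

```text
time: 4.68
position: [0.5528, -0.0417, 0.1475]
orientation: [0.038, 0.864, 0.063, -0.499]
contact_force: [-11.4, -3.1, 10.5]
finger_gap: 0.15
t 4.67 q6 1.019 gap 0.15
TCP holder mm [ 0.   0.7 53.7] jaw angle deg 0.1 toolx in holder [-0.    -0.003 -1.   ]
F holder [-4.87 -1.34 14.93] M holder [-0.095  1.284 -0.024]
0.061 [-0.0073  0.0008  0.      0.0018  0.0004 -0.0027]
```

```bash
python3 -m pendant '[[0,0,0.0005,-0.06,0,0],[0,0,0.0005,-0.16,0,0],[0,0,0.0005,-0.26,0,0],[0,0,0.0005,-0.36,0,0],[0,0,0.0005,-0.46,0,0],[0,0,0.0005,-0.56,0,0],[0,0,0.0005,-0.56,0,0]]'
python3 st.py .061
```

```text
time: 5.55
position: [0.5533, -0.0414, 0.1485]
orientation: [0.276, 0.82, 0.199, -0.46]
contact_force: [-8.2, -0.2, 10.5]
finger_gap: 0.148
t 5.55 q6 0.458 gap 0.148
TCP holder mm [ 1.   1.  54.3] jaw angle deg 32.2 toolx in holder [ 0.003 -0.002 -1.   ]
F holder [-1.82  1.01 13.19] M holder [0.065 0.83  0.102]
0.061 [-6.700e-03  3.000e-04  1.400e-03  5.621e-01 -1.900e-03 -3.000e-03]
```

```bash
python3 -m pendant '[[0.0005,0,0,-0.1,0,0],[0.0005,0,0,-0.2,0,0],[0.0005,0,0,-0.3,0,0],[0.0005,0,0,-0.4,0,0],[0.0005,0,0,-0.48,0,0],[0.0005,0,0,-0.48,0,0]]'
python3 st.py .061
python3 - <<'E'
from station import *
from h import *
for n in("side","top"):
    d=snapshot(n); pickle.dump(d,open(n+'1.pkl','wb'))
    crop(d,*((180,100) if n=='top' else (210,130)),110,110,5,f'pics/{n}1.png')
a,b=[cv2.imread(f'pics/{n}1.png') for n in('side','top')]
cv2.imwrite('pics/b3.png',cv2.resize(np.hstack([a,b]),(800,400)))
E
```

```text
time: 6.3
position: [0.5529, -0.0412, 0.1474]
orientation: [0.462, 0.731, 0.303, -0.401]
contact_force: [-9.8, -0.5, 11.5]
finger_gap: 0.149
t 6.3 q6 -0.022 gap 0.149
TCP holder mm [ 0.1  1.2 53.5] jaw angle deg 59.7 toolx in holder [ 0.001 -0.002 -1.   ]
F holder [-2.73  0.98 14.84] M holder [0.093 1.13  0.07 ]
0.061 [-7.5000e-03  5.0000e-04  1.1000e-03  1.0419e+00  2.0000e-04 -1.9000e-03]
```

View pics/b3.png

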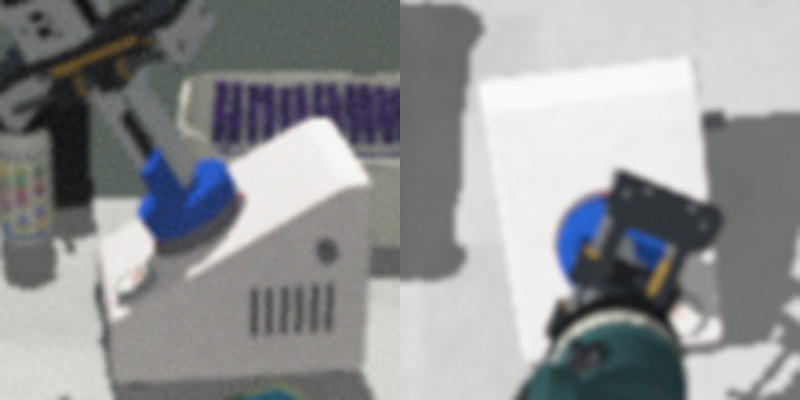

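```bash
for i in 1; do python3 -m pendant '[[0,0,0,-0.04,0,0],[0,0,0,-0.08,0,0],[0,0,0,-0.08,0,0]]' >/dev/null; python3 st.py; done
```

```text
t 6.78 q6 -0.102 gap 0.148
TCP holder mm [-0.   1.3 53.5] jaw angle deg 64.3 toolx in holder [ 0.001 -0.002 -1.   ]
F holder [-4.56  1.6  14.58] M holder [ 0.114  1.173 -0.077]
```

```bash
python3 -m pendant '[[0,0,0,-0.04,0,0],[0,0,0,-0.07,0,0],[0,0,0,-0.07,0,0]]' >/dev/null; python3 st.py
```

```text
t 7.15 q6 -0.172 gap 0.152
TCP holder mm [-0.2  1.3 53.4] jaw angle deg 68.3 toolx in holder [ 0.    -0.001 -1.   ]
F holder [-4.94  1.44 13.91] M holder [ 0.176  1.192 -0.121]
```

```bash
python3 -m pendant '[[0,0,0,-0.03,0,0],[0,0,0,-0.05,0,0],[0,0,0,-0.05,0,0]]' >/dev/null; python3 st.py
```

```text
t 7.53 q6 -0.222 gap 0.145
TCP holder mm [-0.3  1.3 53.4] jaw angle deg 71.1 toolx in holder [-0.    -0.001 -1.   ]
F holder [-3.86  1.7  14.91] M holder [ 0.159  1.208 -0.165]
```

```bash
cat > pic.py <<'E'
from station import *
from h import *
import sys
fn=sys.argv[1]
for n in("side","top"):
    d=snapshot(n); pickle.dump(d,open(n+'1.pkl','wb'))
    crop(d,*((200,135) if n=='top' else (230,145)),70,70,8,f'pics/{n}1.png')
a,b=[cv2.imread(f'pics/{n}1.png') for n in('side','top')]
cv2.imwrite(fn,cv2.resize(np.hstack([a,b]),(800,400)))
E
python3 pic.py pics/b4.png; python3 st.py
```

```text
t 7.62 q6 -0.222 gap 0.144
TCP holder mm [-0.3  1.3 53.4] jaw angle deg 71.1 toolx in holder [-0.    -0.001 -1.   ]
F holder [-4.76  0.91 14.79] M holder [ 0.138  1.249 -0.081]
```

View pics/b4.png

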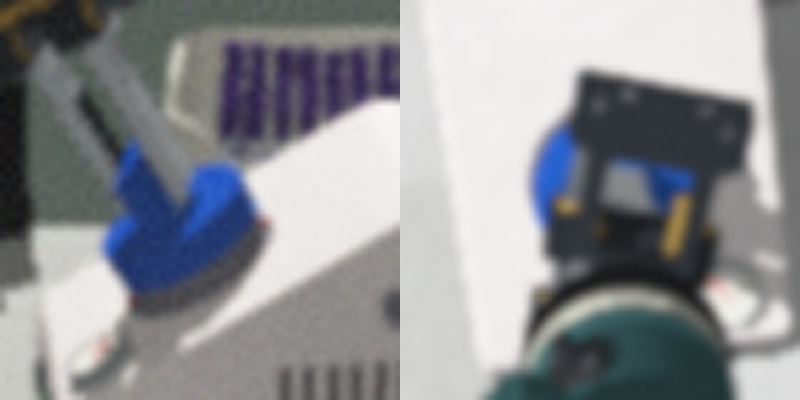

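```bash
python3 -m pendant '[[0,0,0,-0.03,0,0],[0,0,0,-0.06,0,0],[0,0,0,-0.06,0,0]]' >/dev/null; python3 st.py
```

```text
t 8.0 q6 -0.282 gap 0.147
TCP holder mm [-0.4  1.3 53.3] jaw angle deg 74.6 toolx in holder [-0.    -0.001 -1.   ]
F holder [-4.42  0.43 14.1 ] M holder [ 0.051  1.234 -0.043]
```

```bash
python3 -m pendant '[[0,0,0,-0.03,0,0],[0,0,0,-0.05,0,0],[0,0,0,-0.05,0,0]]' >/dev/null; python3 st.py
```

```text
t 8.38 q6 -0.332 gap 0.147
TCP holder mm [-0.5  1.4 53.3] jaw angle deg 77.4 toolx in holder [-0.    -0.001 -1.   ]
F holder [-5.11  1.59 14.87] M holder [ 0.083  1.217 -0.098]
```

Torque is flat (friction only); no stop yet.

```bash
python3 -m pendant '[[0,0,0,-0.03,0,0],[0,0,0,-0.06,0,0],[0,0,0,-0.06,0,0]]' >/dev/null; python3 st.py
```

```text
t 8.75 q6 -0.392 gap 0.144
TCP holder mm [-0.6  1.4 53.3] jaw angle deg 80.9 toolx in holder [-0.001 -0.001 -1.   ]
F holder [-4.77  1.79 15.14] M holder [ 0.091  1.319 -0.063]
```

```bash
python3 -m pendant '[[0,0,0,-0.03,0,0],[0,0,0,-0.05,0,0],[0,0,0,-0.05,0,0]]' >/dev/null; python3 st.py
```

```text
t 9.12 q6 -0.442 gap 0.148
TCP holder mm [-0.8  1.4 53.2] jaw angle deg 83.7 toolx in holder [-0.001 -0.001 -1.   ]
F holder [-5.23  0.8  15.51] M holder [ 0.128  1.277 -0.151]
```

```bash
python3 -m pendant '[[0,0,0,-0.03,0,0],[0,0,0,-0.05,0,0],[0,0,0,-0.05,0,0]]' >/dev/null; python3 st.py
```

```text
t 9.5 q6 -0.491 gap 0.146
TCP holder mm [-1.   1.4 53.2] jaw angle deg 86.6 toolx in holder [-0.001 -0.001 -1.   ]
F holder [-4.99  0.69 15.41] M holder [ 0.064  1.417 -0.187]
```

```bash
python3 -m pendant '[[0,0,0,-0.02,0,0],[0,0,0,-0.04,0,0],[0,0,0,-0.04,0,0]]' >/dev/null; python3 st.py
```

```text
t 9.88 q6 -0.531 gap 0.145
TCP holder mm [-1.7  1.3 53.1] jaw angle deg 88.9 toolx in holder [-0.003 -0.001 -1.   ]
F holder [-7.27 -0.02 17.81] M holder [-0.117  1.766 -0.298]
```

```bash
python3 -m pendant '[[0,0,0,-0.02,0,0],[0,0,0,-0.04,0,0],[0,0,0,-0.04,0,0]]' >/dev/null; python3 st.py
```

```text
t 10.25 q6 -0.57 gap 0.148
TCP holder mm [-2.   1.2 53.1] jaw angle deg 91.1 toolx in holder [-0.004 -0.001 -1.   ]
F holder [-8.33  0.74 19.15] M holder [-0.123  1.832 -0.581]
```

```bash
python3 -m pendant '[[0,0.0005,0,0.045,0,0],[0,0.0005,0,0.045,0,0]]' >/dev/null; python3 st.py
```

```text
t 10.5 q6 -0.526 gap 0.147
TCP holder mm [-1.8  1.3 53. ] jaw angle deg 88.6 toolx in holder [-0.004 -0.001 -1.   ]
F holder [-8.24  0.57 18.25] M holder [-0.117  1.982 -0.187]
```

```bash
python3 -m pendant '[[-0.002,0,0,0,0,0],[-0.004,0,0,0,0,0],[-0.006,0,0,0,0,0],[-0.006,0,0,0,0,0]]' >/dev/null; python3 st.py
```

```text
t 11.0 q6 -0.526 gap 0.148
TCP holder mm [-1.9  1.3 57.8] jaw angle deg 88.5 toolx in holder [-0.004 -0.001 -1.   ]
F holder [-6.39 -0.46  7.72] M holder [-0.224  1.193 -0.182]
```

```bash
python3 -m pendant '[[-0.002,0,0,0,0,0],[-0.004,0,0,0,0,0],[-0.004,0,0,0,0,0]]' >/dev/null; python3 st.py
```

```text
t 11.38 q6 -0.526 gap 0.15
TCP holder mm [-2.   1.3 61.2] jaw angle deg 88.5 toolx in holder [-0.003 -0.001 -1.   ]
F holder [-4.74 -0.93  2.84] M holder [-0.323  1.243 -0.119]
```

```bash
python3 -m pendant '[[-0.001,0,0,0,0,0],[-0.002,0,0,0,0,0],[-0.002,0,0,0,0,0]]' >/dev/null; python3 st.py
```

```text
t 11.75 q6 -0.526 gap 0.149
TCP holder mm [-2.   1.4 62.9] jaw angle deg 88.5 toolx in holder [-0.003 -0.001 -1.   ]
F holder [-5.76 -2.54 -0.86] M holder [-0.314  1.544 -0.154]
```

```bash
python3 -m pendant '[[0,-0.001,0,0,0,0],[0,-0.001,0,0,0,0]]' >/dev/null; python3 st.py
```

```text
t 12.0 q6 -0.527 gap 0.146
TCP holder mm [-2.1  1.4 63.2] jaw angle deg 88.5 toolx in holder [-0.001 -0.001 -1.   ]
F holder [-6.51 -1.   -2.53] M holder [-0.215  1.459 -0.141]
```

```bash
python3 -m pendant '[[-0.001,0,0,0,0,0],[-0.002,0,0,0,0,0],[-0.002,0,0,0,0,0]]' >/dev/null; python3 st.py; python3 pic.py pics/b5.png
```

```text
t 12.38 q6 -0.527 gap 0.145
TCP holder mm [-1.9  1.5 65.5] jaw angle deg 88.5 toolx in holder [-0.001 -0.001 -1.   ]
F holder [-6.01  1.01 -2.55] M holder [ 0.069  1.71  -0.147]
```

View pics/b5.png

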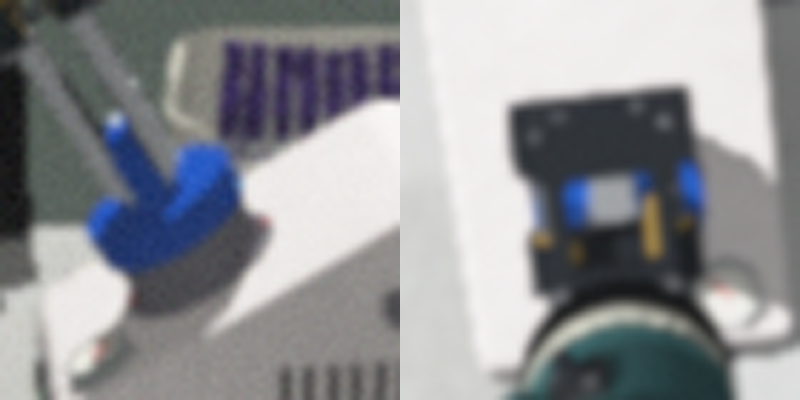

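```bash
python3 -m pendant '[[-0.002,0,0,0,0,0],[-0.004,0,0,0,0,0],[-0.006,0,0,0,0,0],[-0.006,0,0,0,0,0]]' >/dev/null; python3 st.py
```

```text
t 12.97 q6 -0.527 gap 0.142
TCP holder mm [-0.7  1.4 72.3] jaw angle deg 88.6 toolx in holder [ 0.001 -0.001 -1.   ]
F holder [-6.35  2.52 -1.35] M holder [ 0.424  1.695 -0.033]
```

```bash
python3 -m pendant '[[-0.002,-0.001,0,0,0,0],[-0.004,-0.002,0,0,0,0],[-0.004,-0.002,0,0,0,0]]' >/dev/null; python3 st.py
```

```text
t 13.35 q6 -0.53 gap 0.148
TCP holder mm [ 0.1  0.1 77.7] jaw angle deg 88.6 toolx in holder [ 0.007 -0.005 -1.   ]
F holder [ 0.71  0.08 -0.95] M holder [0.016 0.239 0.029]
```

```bash
python3 -m pendant '[[-0.012,0,0,0,0,0],[-0.03,0,0,0,0,0],[-0.05,0,0,0,0,0],[-0.05,0,0,0,0,0]]' >/dev/null; python3 st.py; python3 pic.py pics/b6.png
cat > tgt.py <<'E'
from station import *
from h import *
import sys
s=sense(); T=toolR(s); a=T[:,0]; d=np.array([0,0,-1.])
v=np.cross(a,d); ang=np.arctan2(np.linalg.norm(v),a@d)
R=Ro.from_rotvec(v/np.linalg.norm(v)*ang).as_matrix()@T
p=np.array(list(map(float,sys.argv[1:4])))
print(s['time'].__round__(2),s['position'].round(4),'q',s['q'].round(2),'F',s['contact_force'].round(2),'gap',round(s['finger_gap'],3)); print('tilt deg',np.degrees(ang).round(2)); print(row(s,p,R))
E
python3 tgt.py .425 -.29 .17
```

```text
t 13.85 q6 -0.533 gap 0.146
TCP holder mm [ -0.7   0.4 128.3] jaw angle deg 88.6 toolx in holder [ 0.006 -0.005 -1.   ]
F holder [-0.24 -0.53 -0.77] M holder [-0.018  0.249  0.064]
13.95 [ 0.5145 -0.0471  0.2088] q [-0.36 -0.35  1.87  0.27  1.16 -0.53] F [-0.87  0.01 -0.24] gap 0.147
tilt deg 30.08
[-0.0282 -0.1214  0.2302  0.     -0.0109 -0.5249]
```

View pics/b6.png

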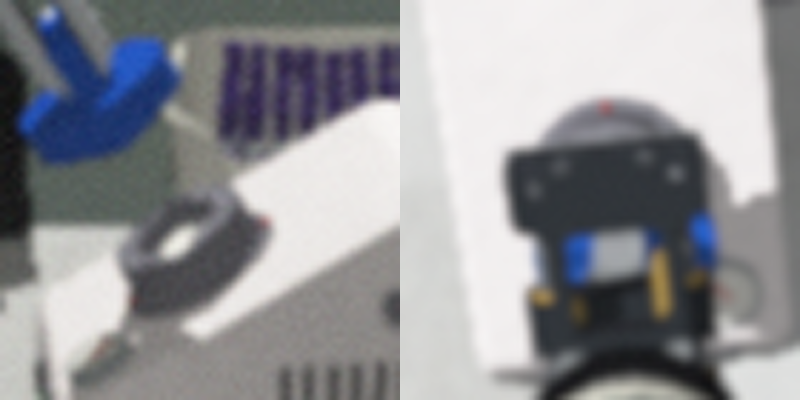

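```bash
python3 -m pendant '[[-0.0035,-0.015,0.029,0,-0.001,-0.066],[-0.007,-0.03,0.058,0,-0.003,-0.131],[-0.0105,-0.045,0.086,0,-0.004,-0.197],[-0.014,-0.061,0.115,0,-0.005,-0.263],[-0.0175,-0.076,0.144,0,-0.007,-0.328],[-0.021,-0.091,0.173,0,-0.008,-0.394],[-0.0245,-0.106,0.201,0,-0.01,-0.46],[-0.028,-0.121,0.23,0,-0.011,-0.525]]' >/dev/null; python3 tgt.py .425 -.29 .12
```

```text
14.95 [ 0.4251 -0.2904  0.1682] q [-0.71  0.03  1.54 -0.    1.58 -0.83] F [-0.63  0.1  -0.58] gap 0.146
tilt deg 0.24
[ 0.0482  0.0002 -0.0003  0.     -0.0016  0.0038]
```

```bash
python3 -m pendant '[[0.02,0,0,0,0,0.002],[0.04,0,0,0,-0.001,0.004],[0.048,0,0,0,-0.001,0.004],[0.048,0,0,0,-0.001,0.004],[0.048,0,0,0,-0.001,0.004]]' >/dev/null; python3 tgt.py .425 -.29 .08
python3 - <<'E'
from station import *
from h import *
for n in("side","top"):
    d=snapshot(n); pickle.dump(d,open(n+'2.pkl','wb'))
    crop(d,*((280,160) if n=='top' else (160,200)),100,100,6,f'pics/{n}2.png')
a,b=[cv2.imread(f'pics/{n}2.png') for n in('side','top')]
cv2.imwrite('pics/b7.png',cv2.resize(np.hstack([a,b]),(800,400)))
E
```

```text
15.57 [ 0.4257 -0.2899  0.1223] q [-0.71  0.05  1.61  0.    1.48 -0.83] F [ 0.34  0.28 -0.93] gap 0.146
tilt deg 0.23
[ 0.0423 -0.0009 -0.     -0.      0.0016 -0.0038]
```

View pics/b7.png

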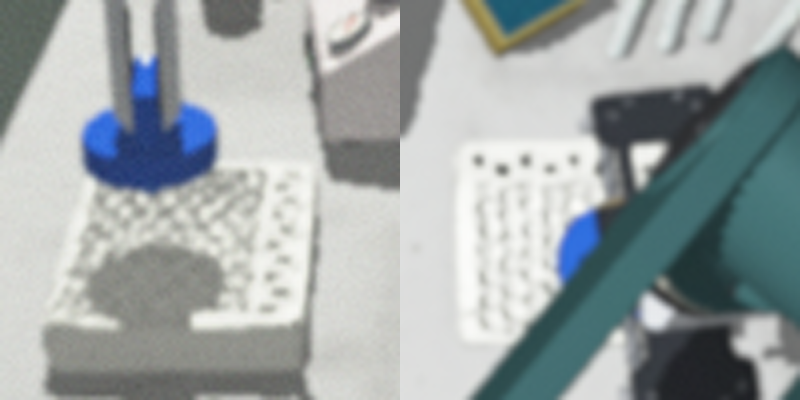

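```bash
python3 -m pendant '[[0.012,0,0,0,0.001,-0.002],[0.024,0,0,0,0.001,-0.002],[0.034,0,0,0,0.001,-0.002],[0.036,0,0,0,0.001,-0.002],[0.036,0,0,0,0.001,-0.002]]' >/dev/null; python3 tgt.py .425 -.29 .08
```

```text
16.3 [ 0.4252 -0.2896  0.0853] q [-0.71  0.08  1.66  0.    1.41 -0.83] F [-0.15  0.34 -1.35] gap 0.144
tilt deg 0.05
[ 0.0053 -0.0003  0.0004  0.     -0.0008 -0.0004]
```

```bash
python3 -m pendant '[[0.0015,0,0,0,0,0],[0.003,0,0,0,0,0],[0.003,0,0,0,0,0]]' >/dev/null; python3 tgt.py .425 -.29 .08
```

```text
16.68 [ 0.4253 -0.2896  0.0826] q [-0.71  0.08  1.66  0.    1.4  -0.83] F [ 0.59  0.16 -0.58] gap 0.145
tilt deg 0.05
[ 0.0026 -0.0003  0.0004  0.     -0.0004 -0.0008]
```

```bash
python3 -m pendant '[[0.001,0,0,0,0,0],[0.0015,0,0,0,0,0],[0.0015,0,0,0,0,0]]' >/dev/null; python3 tgt.py .425 -.29 .08
```

```text
17.05 [ 0.4252 -0.2895  0.0809] q [-0.71  0.08  1.66  0.    1.4  -0.83] F [-0.41 -0.02 -1.11] gap 0.145
tilt deg 0.05
[ 0.0009 -0.0003  0.0004 -0.     -0.0007 -0.0005]
```

```bash
python3 -m pendant '[[0.001,0,0,0,0,0],[0.001,0,0,0,0,0]]' >/dev/null; python3 tgt.py .425 -.29 .08
```

```text
17.3 [ 0.4252 -0.2895  0.0799] q [-0.71  0.08  1.66  0.    1.4  -0.83] F [-0.4   0.04 -0.42] gap 0.14
tilt deg 0.05
[-0.0001 -0.0002  0.0004 -0.     -0.0007 -0.0005]
```

```bash
python3 -m pendant '[[0.001,0,0,0,0,0],[0.001,0,0,0,0,0]]' >/dev/null; python3 tgt.py .425 -.29 .08
```

```text
17.55 [ 0.4252 -0.2895  0.0789] q [-0.71  0.08  1.67  0.    1.39 -0.83] F [ 0.36 -0.36 -1.18] gap 0.146
tilt deg 0.05
[-0.0011 -0.0003  0.0004  0.     -0.0007 -0.0005]
```

```bash
python3 -m pendant '[[0.001,0,0,0,0,0],[0.001,0,0,0,0,0]]' >/dev/null; python3 tgt.py .425 -.29 .08
```

```text
17.8 [ 0.4254 -0.2896  0.0781] q [-0.71  0.08  1.67  0.    1.39 -0.83] F [ 0.51 -0.01 -0.57] gap 0.142
tilt deg 0.05
[-0.0019 -0.0004  0.0003  0.     -0.0004 -0.0009]
```

```bash
python3 -m pendant '[[0.001,0,0,0,0,0],[0.001,0,0,0,0,0]]' >/dev/null; python3 tgt.py .425 -.29 .08
```

```text
18.05 [ 0.4254 -0.2897  0.0781] q [-0.71  0.08  1.67  0.    1.39 -0.83] F [-1.37  0.83  5.85] gap 0.148
tilt deg 0.06
[-0.0019 -0.0004  0.0003 -0.     -0.     -0.001 ]
```

```bash
python3 -m pendant '[[0.001,0,0,0,0,0],[0.001,0,0,0,0,0]]' >/dev/null; python3 tgt.py .425 -.29 .08
```

```text
18.3 [ 0.4254 -0.2897  0.078 ] q [-0.71  0.08  1.67  0.    1.39 -0.83] F [-2.73  2.28  9.31] gap 0.144
tilt deg 0.07
[-0.002  -0.0004  0.0003  0.      0.0002 -0.0012]
```

```bash
python3 -m pendant '[[0.0007,0,0,0,0,0],[0.0007,0,0,0,0,0]]' >/dev/null; python3 tgt.py .425 -.29 .08
python3 - <<'E'
from station import *
from h import *
d=snapshot("side"); crop(d,160,200,100,100,6,'pics/b8.png')
E
```

```text
18.55 [ 0.4254 -0.2897  0.078 ] q [-0.71  0.08  1.67  0.    1.39 -0.83] F [-2.34  2.94 12.25] gap 0.147
tilt deg 0.08
[-0.002  -0.0005  0.0002 -0.      0.0004 -0.0012]
```

View pics/b8.png

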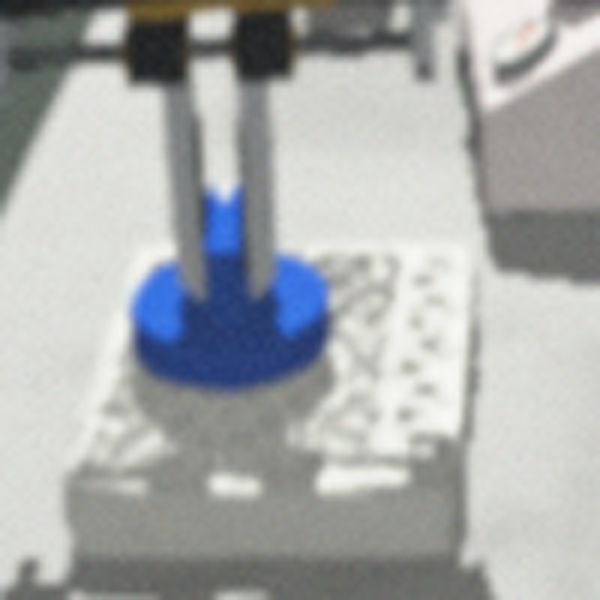

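```bash
python3 -m pendant '[[-0.002,0,0,0,0,0],[-0.002,0,0,0,0,0]]' >/dev/null; python3 tgt.py .425 -.29 .08
python3 -m pendant '[[0,0,0,0,0,0],[0,0,0,0,0,0],[0,0,0,0,0,0],[0,0,0,0,0,0],[0,0,0,0,0,0]]' 0
```

```text
18.85 [ 0.4255 -0.2898  0.0781] q [-0.71  0.08  1.67  0.    1.39 -0.83] F [-1.04  0.76  5.74] gap 0.143
tilt deg 0.08
[-0.0019 -0.0005  0.0002 -0.      0.0002 -0.0014]
time: 19.48
position: [0.4253, -0.2896, 0.0772]
orientation: [0.53, 0.469, 0.53, -0.468]
contact_force: [-0.4, 0.2, -0.3]
finger_gap: 0.501
```

```bash
python3 -m pendant '[[-0.02,0,0,0,0,0],[-0.05,0,0,0,0,0],[-0.09,0,0,0,0,0],[-0.14,0,0,0,0,0],[-0.18,0,0,0,0,0],[-0.18,0,0,0,0,0],[-0.18,0,0,0,0,0]]'
python3 - <<'E'
from station import *
from h import *
for n in("side","top"):
    d=snapshot(n); pickle.dump(d,open(n+'3.pkl','wb'))
    cv2.imwrite(f'pics/{n}3.png',cv2.cvtColor(d['frame'],cv2.COLOR_RGB2BGR))
E
```

```text
time: 20.35
position: [0.4249, -0.2894, 0.2561]
orientation: [0.529, 0.469, 0.53, -0.468]
contact_force: [-0.3, -0.5, -0.3]
finger_gap: 0.498
```

View pics/side3.png

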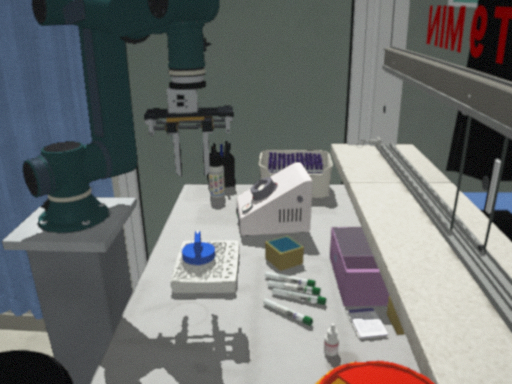

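View pics/top3.png

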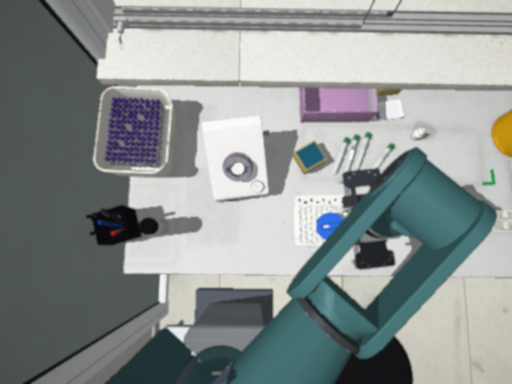

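```bash
python3 -c "
from station import *
print(hand_in())"
```

```text
the job is handed in; nothing more can be done
None
```

The cover is off the filter holder and standing upright, bar on top, on the foam tray. I handed the job in at about 20.4 s of the 54 s allowed.

**What I did:** I gripped the bar and pushed the cover about 7 mm down; the axial force was about 15 N. I turned it anticlockwise until the torque rose sharply, at a jaw angle of about 88–91°. I then eased back about 2.5°, let the spring bring it up and lifted it along the collar axis. I set it down on the firm part of the tray, released it and backed the gripper away.

**Last checks:**
- **Cover:** both views show it on the tray, away from the holes. The side view shows it upright.
- **Holder:** both views show the collar open; the white filter shows inside.
- **Box and bottle:** they look unmoved in the pictures; I compared them by eye and did not measure.
- **Arm:** it is clear of everything, with the force reading close to zero.

**What did not go as expected:**
- **Torque at the stop:** it peaked at about 0.58 N m, just under the 0.6 N m limit. The readings scatter by about 0.05, so this margin is thin.
- **Side force:** about 5–8 N pressed sideways during the turn and lift. It disappeared once the cover came clear after I shifted the tool by about 2 mm.
- **Slip in the grip:** the cover touched the tray about 2 mm lower than I had calculated, so it may have slipped slightly in the fingers, or my height estimate was off.
- **Set-down force:** it reached about 12 N before I relaxed it to 6 N and opened the gripper.

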